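# Take the spent filter cartridges out of the gas manifold

## Task

Shut the gas off by pushing the red valve lever fully over, away from the robot; only then take every filter cartridge out of the manifold, turning each anticlockwise to its stop and lifting it straight out. Set each cartridge fully home, upright, in the nest of its own shape in the blue return tray, and likewise the green moisture trap and the thin grey and yellow prefilter cassette that stand on the bench. Never tip a cartridge over, leave the other things on the bench where they are, and leave the gas shut.

Things in the scene. Friction and masses are not known exactly. Their poses are not given: they have to be found in the camera images.
- manifold_center (a point): Fixed grey and white filter manifold, 120 mm (x) by 360 mm (y), 38 mm tall. Point: middle of its top; x along its short side, y along its length, z up. Three bayonet sockets in a row along y, at +110, 0 and -110 mm.
- socket0 (a point): Middle of the top of the socket at +110 mm; axes as the manifold's. A slot 56 mm (x) by 24 mm (y) in a 10 mm cover, over a cavity 8 mm high whose floor, 18 mm below the top, carries the cartridge's foot.
- socket1 (a point): The middle socket. Locked cartridges are turned 1.0 to 1.3 rad clockwise (seen from above) from open, the foot caught under the cover. Turn anticlockwise until the wing lies along the manifold's x, within 0.1 rad; the stop is met about there, up to 0.1 rad further. Turning is nearly free. Then lift straight up: clear after 20 mm.
- socket2 (a point): The socket at -110 mm, as the others.
- round_center (a point): Filter cartridge, 0.2 to 0.4 kg, 99 mm tall; may be absent. Starts locked in any one socket. From below: cross foot 50 (x) by 16 mm, 6 thick; neck 18 mm across; blue round body 62 mm in diameter with a white band, 48 mm tall, from 21 to 69 mm; on top a black grip wing 46 (x) by 14 mm, 30 tall. Origin 50 mm above the foot's underside, so the wing spans 19 to 49 mm above it. x along wing and foot, z up.
- square_center (a point): Filter cartridge, 0.2 to 0.4 kg, 99 mm tall; may be absent. Starts locked in any one socket. From below: cross foot 50 (x) by 16 mm, 6 thick; neck 18 mm across; white square body, 54 by 54 mm, with a red band, 48 mm tall, from 21 to 69 mm; on top a black grip wing 46 (x) by 14 mm, 30 tall. Origin 50 mm above the foot's underside, so the wing spans 19 to 49 mm above it. x along wing and foot, z up.
- oblong_center (a point): Filter cartridge, 0.2 to 0.4 kg, 99 mm tall; may be absent. Starts locked in any one socket. From below: cross foot 50 (x) by 16 mm, 6 thick; neck 18 mm across; orange oblong body, 72 mm (x) by 42 mm (y), with a white band, 48 mm tall, from 21 to 69 mm; on top a black grip wing 46 (x) by 14 mm, 30 tall. Origin 50 mm above the foot's underside, so the wing spans 19 to 49 mm above it. x along wing and foot, z up.
- trap_center (a point): Moisture trap, 0.2 to 0.45 kg: green block 90 mm (x) by 34 mm (y), 60 mm tall, with a heavy dark steel base, standing loose on the bench. On top a black grip wing 46 (x) by 14 mm, 30 tall. 90 mm tall in all. Origin: centre, 45 mm above its flat underside (the wing spans 15 to 45 mm above this point). x along wing, z up.
- cassette_center (a point): Prefilter cassette, 0.18 to 0.37 kg: thin grey block with yellow faces, 104 mm (x) by 28 mm (y), 55 mm tall, with a heavy dark steel base, standing loose on the bench. On top a black grip wing 46 (x) by 14 mm, 30 tall. 85 mm tall in all. Origin: centre, 42.5 mm above its flat underside (the wing spans 12.5 to 42.5 mm above this point). x along wing, z up.
- nest_round (a point): Middle of the mouth of the tray's round nest, 67 mm in diameter (for the round cartridge); the tray is a fixed blue block 232 by 260 mm, 46 mm tall. The nest is 40 mm deep with its floor 6 mm above the bench; x, y along the tray's sides, z up.
- nest_square (a point): Middle of the mouth of the tray's square nest, 59 by 59 mm (for the square cartridge). The nest is 40 mm deep with its floor 6 mm above the bench; x, y along the tray's sides, z up.
- nest_oblong (a point): Middle of the mouth of the tray's oblong nest, 77 mm (x) by 47 mm (y) (for the oblong cartridge). The nest is 40 mm deep with its floor 6 mm above the bench; x, y along the tray's sides, z up.
- nest_trap (a point): Middle of the mouth of the tray's nest, 95 mm (x) by 39 mm (y) (for the moisture trap). The nest is 40 mm deep with its floor 6 mm above the bench; x, y along the tray's sides, z up.
- nest_cassette (a point): Middle of the mouth of the tray's longest, thinnest nest, 109 mm (x) by 33 mm (y) (for the prefilter cassette). The nest is 40 mm deep with its floor 6 mm above the bench; x, y along the tray's sides, z up.
- valve (a joint): Red gas valve lever (steel stick 10 mm thick, red ball 26 mm) on a grey block, turning on a level axis (along the block's y). 0 rad: on, the lever leans towards the robot (-x of its block, 0.5 rad off upright). 1.0 rad: shut, it leans 0.5 rad the other way, away from the robot. Stays where it is left.
- valve_tip (a point): Centre of the red ball at the lever's end, 85 mm from the pivot, which is 22 mm above the bench; moves with the lever, y along the lever's level axis. Push it towards +x, away from the robot.
- stain: Bystander: amber bottle, 48 mm in diameter, 120 mm tall; origin under it.
- jar: Bystander: white jar, 64 mm in diameter, 75 mm tall; origin under it.
- specimen: Bystander: yellow specimen cup, 60 mm in diameter, 60 mm tall; origin under it.
- slidebox: Bystander: blue slide box 90 by 130 mm, 35 mm tall; origin under it.
- tipbox: Bystander: red pipette tip box 80 by 120 mm, 55 mm tall; origin under it.
- brush: Bystander: cleaning brush 150 mm long, lying flat; origin under it.

How it is judged:
By the outcome, as a careful person would: the job done as asked, in the order asked, and still so for the second after the job is handed in, with the robot touching nothing.
Of round, square, oblong only 2 to 3 are there at a start; the rules pass over those that are not, and their reading is None.
At some moment in a run one of trap, cassette may be knocked a few centimetres aside while the robot is not near it.
It also fails if it takes over 200 s, if anything falls off the work surface, if the arm or the gripper's body presses on something with over 40 N, if the wrist force passes 120 N, or if a joint passes its speed limit or range.

## Robot

A 6-joint arm with a two-finger parallel gripper is mounted at the origin on the work surface. World frame = base frame: x ahead of the robot, y to its left, z up, the work surface at z = 0. Lengths are in m, angles in rad, forces in N, time in s.
With the tool pointing down it reaches from about 0.375 to 0.975 m from the base axis. Payload 3.8 kg.
Tool frame: the origin (TCP) lies at the very end of the fingers, on their centre line; the grasp point (between the pads) lies 19 mm behind it; z points along the fingers, y is the line along which they close (so a half turn about z gives the same grasp; the last joint's range is limited). The gripper opens to 88 mm and grips with 3 to 60 N. Pads are 18 mm wide; open, the fingers measure 123 mm over their backs; the gripper's body (75 mm by 187 mm) begins 45 mm behind the grasp point.
Start: joints at [1.133, 0.264, 1.604, -0, 1.274, -0.037], TCP at [0.263, 0.622, 0.209] pointing down, gripper open.
Joint ranges: [-2.63, 2.63], [-0.94, 2.18], [0.31, 2.57], [-1.31, 4.45], [0, 2.66], [-2.55, 2.55]. Speed limits (rad/s): [2.57, 2.57, 3.14, 3.14, 3.14, 3.14].

## Interface

Orientations are given as a unit quaternion [w, x, y, z].
In Python, from plant import robot gives the robot as it stands.
- The arm moves only by the tool move_arm, never from a script. Its argument "plan" is text: rows parted by semicolons, each of 5 numbers parted by spaces: the shift along the tool's x, y, z in cm, then the turn about the tool's z in rad, then the opening in per cent of the stroke, from 0 (shut) to 100 (fully open). In form: dx dy dz roll grip; .... A call has 1 to 8 rows; each row shifts and turns the commanded pose from where the row before left it, along the tool's axes as they then stand; what a row does not reach is not made up. A row lasts 1/12 s, in which the tool goes at most 41.7 mm and 7.16 degrees, less where a joint would pass 70% of its speed; a pose out of reach is approached as far as the arm can. A call is refused whole if a number of a shift passes 4.17 or a number of a turn 0.125, either way. A call with a gripper value outside its range is refused whole. The fingers move at their own pace and stop on an object; "force" is the grip in N (left out, the last holds). Time passes only in rows, so rows that do not move let the fingers close. It gives the time, the measured TCP pose, the force, the opening and the grip force at its end, in the units of the state.
- robot.observe(): the state, without advancing time (a new reading comes with each control period).
- robot.get_image(name): name is "scene" or "top" or "wrist"; returns (picture, depth): 384x512x3 uint8, red, green, blue; 384x512 float32, m along the optical axis (not along the pixel's ray), 0 where there is no reading.
- robot.camera_model(name): a dict with "K" (3x3 intrinsics, pixels), "R" (3x3) and "t" (3): a world point X has camera coordinates R X + t. Camera axes: x right, y down, z forward; pixel columns grow to the right and rows downward; lengths in m; the calibration is good to about 2 mm. A picture is of the moment at which its call begins: read the wrist's pose just before it. camera_model takes no time and is no camera call; for the wrist camera it gives the pose at the moment of the call.
- robot.job_done(): hands the job in; it is judged then, once.
The state is a dict: "time_s": time; "joints": joint angles; "dq": joint speeds; "joint_torque": joint torques, N m; "eef_pos": TCP position; "tcp_rot": TCP orientation; "wrist_force": force on the tool from outside, world axes, zero at the start; "torque": the same for the moment, N m; "opening": finger opening in m; "grasp_force": force on a finger pad.
Only numpy, scipy, OpenCV 4.12 (cv2) and the standard library are available. Lean on these libraries where they do the work, as an engineer would, in place of code of your own. Each camera call takes 0.05 s, during which the arm holds its last target. There are 200 camera calls.

## Working session

There is one attempt and no reset: what is moved stays moved. The work goes in short steps, Python scripts to look and compute and a tool call to move; the robot and the scene stay as the last step left them, time stands still between calls to the robot, and variables do not carry over. Pictures are saved under pics/ and viewed, at most 14 in all, crops included, and the job is handed in when it is done.

Besides the shell and the picture viewer there is one more tool, called after ">>>" as a command line: name --argument value ..., lists and objects as JSON in quotes. move_arm: Moves the arm, as the interface text tells. Its arguments: {"type":"object","properties":{"plan":{"type":"string"},"force":{"type":"number"}},"required":["plan"]}

```bash
ls; mkdir -p pics
cat > h.py <<'E'
import numpy as np, cv2
from plant import robot
def grab(n):
    m=robot.camera_model(n); p,d=robot.get_image(n); return p,d,m
def cloud(d,m):
    K,R,t=[np.array(m[k]) for k in("K","R","t")]
    v,u=np.mgrid[:d.shape[0],:d.shape[1]]
    c=np.stack([(u-K[0,2])/K[0,0]*d,(v-K[1,2])/K[1,1]*d,d],-1)
    return (c-t)@R
def save(n,p,s=1): cv2.imwrite(f"pics/{n}.png",cv2.resize(p[...,::-1],None,fx=s,fy=s))
E
python3 - <<'E'
from h import *
for n in("top","scene"):
    p,d,m=grab(n); save(n,p,1.5); np.savez(n,p=p,d=d,**{k:np.array(m[k]) for k in("K","R","t")})
    print(n,m)
print(robot.observe())
E
```

```text
pics
top {'K': array([[405.18937309,   0.        , 249.63456427],
       [  0.        , 405.18937309, 195.10119071],
       [  0.        ,   0.        ,   1.        ]]), 'R': array([[-0.01743124, -0.99979805, -0.01000104],
       [-0.98759024,  0.01877814, -0.15592596],
       [ 0.15608228,  0.00715895, -0.98771811]]), 't': array([0.03299097, 0.5914346 , 0.96724433])}
scene {'K': array([[447.51990815,   0.        , 253.21323667],
       [  0.        , 447.51990815, 193.37736676],
       [  0.        ,   0.        ,   1.        ]]), 'R': array([[ 0.87383218,  0.4862225 ,  0.00223484],
       [ 0.27693825, -0.49392108, -0.8242252 ],
       [-0.399653  ,  0.72085341, -0.56625774]]), 't': array([-0.53365075, -0.07906691,  1.45573646])}
{'time_s': 0.1, 'joints': array([ 1.13307132e+00,  2.64676785e-01,  1.60524555e+00, -2.02687179e-06,
        1.27371903e+00, -3.68712602e-02]), 'dq': array([-0.00028645, -0.00080565, -0.00499456, -0.00068501, -0.00040075,
        0.00059111]), 'joint_torque': array([ 6.61008999e-04, -5.03623652e+01, -3.58071184e+01,  7.30549637e-02,
        2.34213477e-02, -6.37586709e-05]), 'eef_pos': array([0.26306909, 0.62084965, 0.2077089 ]), 'tcp_rot': array([-2.39861170e-04,  1.99087279e-01,  9.79981227e-01, -9.95877379e-04]), 'wrist_force': array([-0.02177304, -0.1794488 ,  0.10881617]), 'torque': array([ 0.05526669, -0.00822104,  0.02198752]), 'grasp_force': 0.0, 'opening': 0.08835451611844772}
```

View pics/top.png

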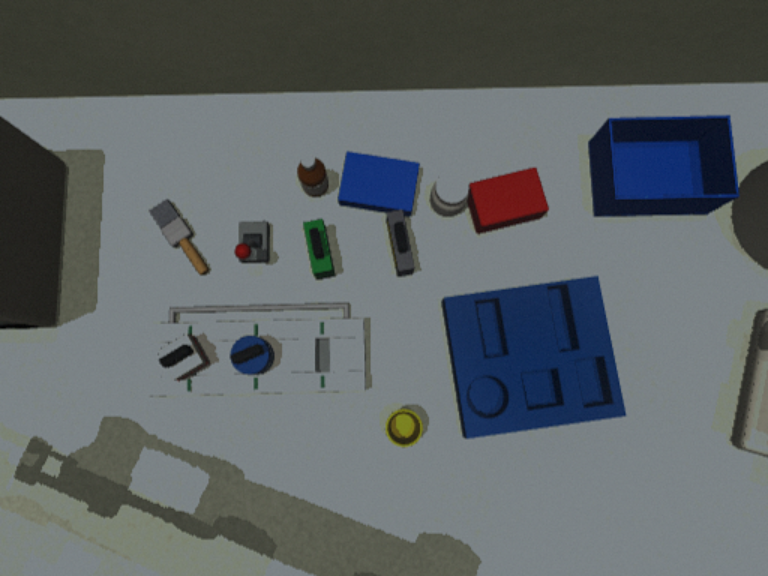

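View pics/scene.png

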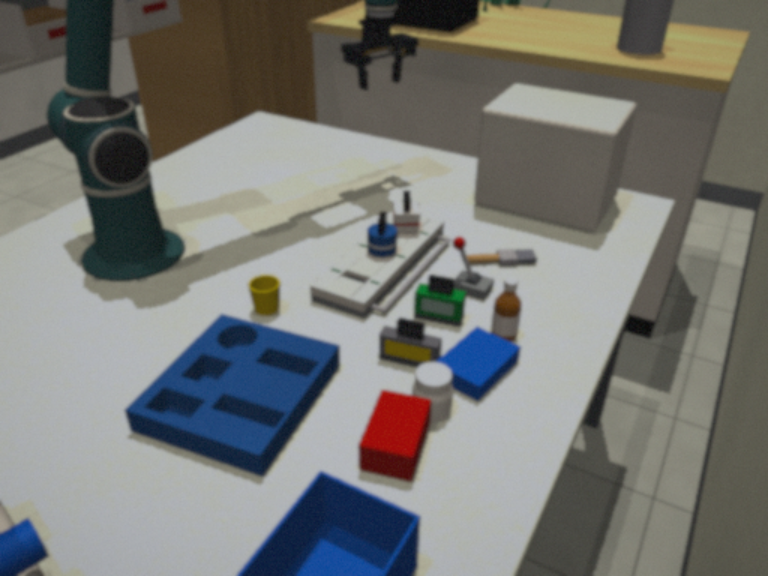

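The top view shows the square cartridge in socket0 at (180,355) and the round one in socket1 at (250,354). Socket2 is empty and there is no oblong cartridge. The valve ball is at (243,251), the trap at (318,247), the cassette at (400,240), and the tray is centred near (535,357). The scene view agrees.

```bash
cat >> h.py <<'E'
def cast(uv,m,z):
    K,R,t=[np.array(m[k]) for k in("K","R","t")]
    uv=np.atleast_2d(np.array(uv,float)); c=-R.T@t
    r=np.c_[uv,np.ones(len(uv))]@np.linalg.inv(K).T@R
    return c+r*((z-c[2])/r[:,2])[:,None]
def rect(mask,m,z,amin=30):
    "components of a mask, cast on plane z: centre, sides, yaw of the long side"
    out=[]
    for c in cv2.findContours(mask.astype(np.uint8),cv2.RETR_EXTERNAL,cv2.CHAIN_APPROX_NONE)[0]:
        if cv2.contourArea(c)<amin: continue
        P=cast(c[:,0],m,z)[:,:2]*1000
        b=cv2.boxPoints(cv2.minAreaRect(P.astype(np.float32))); e=[b[1]-b[0],b[2]-b[1]]
        l=max(e,key=np.linalg.norm); s=min(e,key=np.linalg.norm)
        out.append((c[:,0].mean(0).round(),b.mean(0).round(1),np.linalg.norm(l).round(1),np.linalg.norm(s).round(1),round((np.arctan2(l[1],l[0])+np.pi/2)%np.pi-np.pi/2,3)))
    return out
E
python3 - <<'E'
from h import *
m=np.load("top.npz"); p,d=m["p"].astype(int),m["d"]; W=cloud(d,m)
print("cam",-m["R"].T@m["t"]); z=W[...,2]; ok=d>0
T=W[230:265,305:325].reshape(-1,3); print("bench/tray z",np.percentile(z[330:350,300:330],[5,50,95]),np.percentile(z[285:290,320:400],[5,50,95]))
hsv=cv2.cvtColor(m["p"],cv2.COLOR_RGB2HSV); H,S,V=[hsv[...,i].astype(int) for i in range(3)]
roi=np.zeros(z.shape,bool); roi[180:295,290:420]=1
top=roi&(abs(z-.046)<.008)
print("tray"); [print(r) for r in rect(top,m,.046,500)]
hull=np.zeros(z.shape,np.uint8)
c=max(cv2.findContours(top.astype(np.uint8),0,1)[0],key=cv2.contourArea); cv2.fillPoly(hull,[cv2.convexHull(c)],1)
hull=cv2.erode(hull,np.ones((5,5)))
print("nests"); [print(r) for r in rect((hull>0)&~top,m,.046)]
dark=(V<45)
for n,(a,b,c_,e),h in(("sq",(215,260,95,145),.119),("rd",(215,260,147,190),.119),("trap",(140,190,200,225),.09),("cas",(135,190,255,280),.085)):
    k=np.zeros(z.shape,bool); k[a:b,c_:e]=1
    print(n); [print(r) for r in rect(k&(abs(z-h)<.012),m,h,10)]
k=np.zeros(z.shape,bool); k[155:185,150:175]=1
k&=(S>150)&((H<8)|(H>172)); print("ball",np.median(W[k],0),rect(k,m,.095,5))
k=np.zeros(z.shape,bool); k[205:270,95:250]=1
print("manifold"); [print(r) for r in rect(k&(z>.025),m,.038,100)]
print("socket2",rect((np.indices(z.shape)[1]>205)&(np.indices(z.shape)[1]<222)&k&(z<.033)&(z>.01),m,.038,30))
E
```

```text
cam [0.43370042 0.01495381 1.0479147 ]
bench/tray z [-0.00281197  0.0004579   0.00373482] [-0.00243425  0.00186368  0.04796769]
tray
(array([355., 238.]), array([ 482.8, -234.6], dtype=float32), np.float32(261.4), np.float32(232.0), np.float32(-1.448))
nests
(array([324., 264.]), array([ 417.9, -155.7], dtype=float32), np.float32(65.0), np.float32(63.2), np.float32(-0.051))
(array([361., 259.]), array([ 428.8, -245.5], dtype=float32), np.float32(58.5), np.float32(56.8), np.float32(0.118))
(array([395., 254.]), array([ 439.1, -329.7], dtype=float32), np.float32(76.6), np.float32(46.4), np.float32(0.098))
(array([327., 219.]), array([ 529.6, -168.1], dtype=float32), np.float32(93.8), np.float32(37.6), np.float32(0.121))
(array([374., 212.]), array([ 544., -287.], dtype=float32), np.float32(107.9), np.float32(31.4), np.float32(0.122))
sq
(array([116., 237.]), array([488.4, 329.7], dtype=float32), np.float32(47.3), np.float32(16.8), np.float32(-1.059))
rd
(array([164., 236.]), array([489.6, 220.1], dtype=float32), np.float32(47.5), np.float32(15.5), np.float32(-1.181))
trap
(array([210., 161.]), array([669.2, 115.8], dtype=float32), np.float32(48.5), np.float32(14.9), np.float32(0.204))
cas
(array([267., 158.]), array([677.8, -21.9], dtype=float32), np.float32(48.2), np.float32(15.2), np.float32(0.138))
ball [0.65294884 0.23058972 0.10932217] [(array([161., 167.]), array([657. , 233.3], dtype=float32), np.float32(22.0), np.float32(19.8), np.float32(1.551))]
manifold
(array([171., 238.]), array([490. , 221.7], dtype=float32), np.float32(360.5), np.float32(120.5), np.float32(-1.56))
socket2 [(array([214., 236.]), array([490.9, 111.5], dtype=float32), np.float32(52.3), np.float32(22.5), np.float32(-0.006))]
```

>>> move_arm --plan "-3.28 -1.62 0 0 0; -3.28 -1.62 0 0 0; -3.28 -1.62 0 0 0; -3.28 -1.62 0 0 0; -3.28 -1.62 0 0 0; -3.28 -1.62 0 0 0; -3.28 -1.62 0 0 0" --force 15

```text
time_s: 0.68
eef_pos: [0.4311, 0.4258, 0.2084]
tcp_rot: [-0.0, 0.199, 0.98, -0.0]
wrist_force: [0.8, 0.3, -0.3]
opening: 0.0435
grasp_force: 0.0
```

>>> move_arm --plan "-3.28 -1.62 0 0 0; -3.28 -1.62 0 0 0; -3.28 -1.62 0 0 0; -3.28 -1.62 0 0 0; -3.28 -1.62 0 0 0; -3.28 -1.62 0 0 0; -3.28 -1.62 0 0 0; 0 0 0 -0.1 0"

```text
time_s: 1.35
eef_pos: [0.6012, 0.2281, 0.2082]
tcp_rot: [0.001, 0.152, 0.988, -0.001]
wrist_force: [0.8, 0.7, 0.7]
opening: 0.0003
grasp_force: 0.0
```

>>> move_arm --plan "0 0 0 -0.1 0; 0 0 0 -0.1 0; 0 0 0 -0.1 0; 0 0 0 0 0; 0 0 0 0 0"

```text
time_s: 1.77
eef_pos: [0.5974, 0.2334, 0.2083]
tcp_rot: [-0.0, 0.002, 1.0, -0.0]
wrist_force: [-0.4, -0.9, 0.8]
opening: 0.0003
grasp_force: 0.0
```

>>> move_arm --plan "0 0 4.1 0 0; 0 0 4.1 0 0; 0 0 4.1 0 0; -1.5 0 0 0 0; -1.5 0 0 0 0; -1.5 0 0 0 0; -1.5 0 0 0 0; -1.5 0 0 0 0"

```text
time_s: 2.43
eef_pos: [0.673, 0.2336, 0.0854]
tcp_rot: [-0.0, 0.002, 1.0, -0.0]
wrist_force: [0.5, 0.5, 0.3]
opening: 0.0003
grasp_force: 0.0
```

>>> move_arm --plan "-1 0 0 0 0; -1 0 0 0 0; -0.5 0 0 0 0; -0.5 0 0 0 0; 0 0 0 0 0; 0 0 0 0 0"

```text
time_s: 2.93
eef_pos: [0.7024, 0.2335, 0.0858]
tcp_rot: [-0.0, 0.001, 1.0, -0.0]
wrist_force: [0.2, -1.0, 0.7]
opening: 0.0006
grasp_force: 0.0
```

>>> move_arm --plan "-0.3 0 0 0 0; -0.3 0 0 0 0; -0.3 0 0 0 0; 0 0 0 0 0"

```text
time_s: 3.27
eef_pos: [0.7122, 0.2334, 0.0861]
tcp_rot: [0.0, 0.0, 1.0, 0.0]
wrist_force: [-0.3, -0.3, 1.0]
opening: 0.0004
grasp_force: 0.0
```

>>> move_arm --plan "-0.3 0 0 0 0; 0 0 0 0 0; -0.3 0 0 0 0; 0 0 0 0 0"

```text
time_s: 3.6
eef_pos: [0.7182, 0.2334, 0.0859]
tcp_rot: [0.0, 0.0, 1.0, 0.0]
wrist_force: [0.1, 0.1, 0.2]
opening: 0.0006
grasp_force: 0.0
```

Run:
```python
from h import *
p,d,m=grab("scene"); save("valve",p[130:260,230:400],3)
p,d,m=grab("top"); W=cloud(d,m)
hsv=cv2.cvtColor(p,cv2.COLOR_RGB2HSV).astype(int)
k=(hsv[...,1]>130)&((hsv[...,0]<8)|(hsv[...,0]>172)); k[:,190:]=0;k[:,:120]=0; k[:100]=0
print(k.sum(),np.median(W[k],0)); print(robot.observe()["wrist_force"])
```

```text
0 [nan nan nan]
[-0.06482164  0.29932233  0.25606872]
  return _methods._mean(a, axis=axis, dtype=dtype,
  ret = um.true_divide(
```

View pics/valve.png

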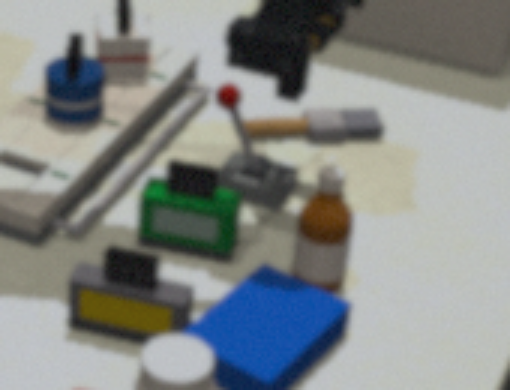

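The ball is still at crop (228,96), so the lever has not moved. The gripper finger is at crop (290,90), behind it. I'll measure both by depth.

Run:
```python
from h import *
p,d,m=grab("scene"); W=cloud(d,m)
np.set_printoptions(precision=3,suppress=True)
hsv=cv2.cvtColor(p,cv2.COLOR_RGB2HSV).astype(int)
k=(hsv[...,1]>130)&((hsv[...,0]<8)|(hsv[...,0]>172)); k[:,:290]=0;k[:,320:]=0;k[:150]=0;k[180:]=0
print("ball now",k.sum(),np.median(W[k],0),rect(k,m,.097,5))
k=(hsv[...,2]<60)&(d>0); k[:100]=0; k[175:]=0; k[:,:300]=0;k[:,:]&=True; k[:,360:]=0
P=W[k]; print("dark n",len(P)); 
for r in range(140,178,3): 
    q=W[r][k[r]]; print(r,np.where(k[r])[0][[0,-1]] if len(q) else None, np.median(q,0) if len(q) else None)
f=np.load("scene.npz"); W0=cloud(f["d"],f); print("initial ball",np.median(W0[158:166,302:310].reshape(-1,3),0)); print(W[162,306],W0[162,306])
p,d,m=grab("wrist"); save("w1",p,1); print(robot.observe()["eef_pos"],m)
```

```text
ball now 27 [0.661 0.221 0.106] [(array([306., 162.]), array([655. , 234.2], dtype=float32), np.float32(29.5), np.float32(14.6), np.float32(-1.164))]
dark n 1462
140 [307 342] [0.734 0.156 0.222]
143 [306 338] [0.731 0.143 0.218]
146 [307 333] [0.728 0.142 0.21 ]
149 [307 331] [0.724 0.146 0.199]
152 [313 331] [0.73  0.147 0.191]
155 [322 330] [0.744 0.148 0.186]
158 [323 330] [0.724 0.218 0.136]
161 [324 328] [0.723 0.218 0.127]
164 None None
167 None None
170 None None
173 None None
176 None None
initial ball [0.659 0.223 0.104]
[0.662 0.221 0.104] [0.662 0.219 0.105]
[0.718 0.233 0.086] {'K': array([[326.8 ,   0.  , 256.02],
       [  0.  , 326.8 , 191.85],
       [  0.  ,   0.  ,   1.  ]]), 'R': array([[-0.   ,  1.   ,  0.   ],
       [ 0.956, -0.   ,  0.294],
       [ 0.294,  0.   , -0.956]]), 't': array([-0.234, -0.691,  0.061])}
```

View pics/w1.png

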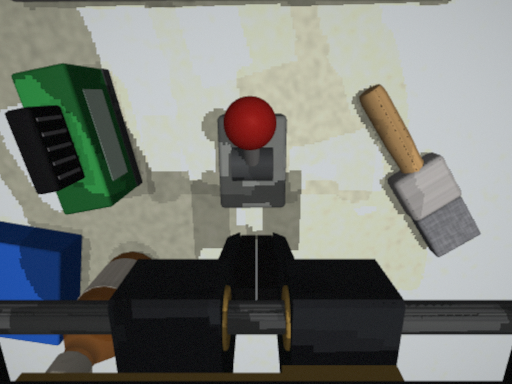

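The wrist view shows the ball at (250,122), untouched, with the closed fingertips at about (255,235). The fingers seem to end above the reported TCP, so I'll check with depth.

Run:
```python
from h import *
np.set_printoptions(precision=3,suppress=True)
p,d,m=grab("wrist"); W=cloud(d,m); o=robot.observe()
print(o["eef_pos"],o["tcp_rot"],o["opening"],o["joints"])
for v in range(220,384,8): print(v,p[v,245],d[v,245].round(3),W[v,245],W[v,180])
print("ball",W[122,250],"block",W[195,235],"bench",W[100,180],W[250,420])
```

```text
[0.718 0.233 0.086] [-0.  0.  1. -0.] 0.0004008208410666215 [ 0.281  0.497  1.52  -0.     1.124 -1.289]
220 [201 206 201] 0.282 [ 0.749  0.225 -0.001] [0.748 0.169 0.001]
228 [150 146 131] 0.283 [0.755 0.225 0.001] [ 0.756  0.168 -0.   ]
236 [9 7 7] 0.157 [0.709 0.229 0.118] [0.763 0.168 0.   ]
244 [12 13 10] 0.149 [0.709 0.229 0.126] [0.771 0.167 0.001]
252 [10 10 11] 0.142 [0.709 0.229 0.134] [0.778 0.167 0.001]
260 [12 10 10] 0.136 [0.709 0.23  0.14 ] [0.684 0.214 0.186]
268 [ 9 10  8] 0.128 [0.708 0.23  0.148] [0.684 0.215 0.189]
276 [13 12  9] 0.123 [0.709 0.23  0.153] [0.684 0.216 0.194]
284 [10 10 10] 0.119 [0.709 0.23  0.158] [0.685 0.217 0.196]
292 [16 17 16] 0.117 [0.711 0.23  0.161] [0.684 0.218 0.2  ]
300 [24 24 23] 0.08 [0.692 0.231 0.192] [0.684 0.218 0.203]
308 [48 49 49] 0.079 [0.692 0.231 0.195] [0.686 0.218 0.203]
316 [41 41 42] 0.077 [0.693 0.231 0.196] [0.688 0.218 0.203]
324 [36 38 37] 0.077 [0.695 0.231 0.197] [0.69  0.218 0.204]
332 [33 33 32] 0.077 [0.696 0.231 0.198] [0.692 0.218 0.203]
340 [197 201 204] 0.318 [ 0.874  0.223 -0.   ] [0.693 0.218 0.204]
348 [196 201 201] 0.321 [0.883 0.223 0.   ] [0.696 0.218 0.204]
356 [195 200 202] 0.324 [ 0.893  0.223 -0.   ] [0.698 0.217 0.203]
364 [194 200 202] 0.325 [0.902 0.223 0.001] [0.7   0.217 0.203]
372 [153 153 148] 0.33 [ 0.913  0.223 -0.   ] [0.703 0.217 0.203]
380 [49 41 18] 0.069 [0.701 0.232 0.207] [0.7   0.218 0.208]
ball [0.656 0.231 0.111] block [0.718 0.218 0.025] bench [0.649 0.176 0.   ] [0.776 0.379 0.001]
```

Wrist depth shows the fingers ending at z≈0.116 while the reported TCP is 0.086. The bench reads 0 and x and y agree, so the fingers end about 30 mm short of the reported TCP. I'll back off behind the ball, go lower and push again.

>>> move_arm --plan "0 0 -2 0 0; 4 0 0 0 0; 4 0 0 0 0; 4 0 0 0 0; 0 0 2.5 0 0; 0 0 2.5 0 0; 0 0 0 0 100; 0 0 0 0 100"

```text
time_s: 4.52
eef_pos: [0.5961, 0.2331, 0.0547]
tcp_rot: [-0.002, 0.0, 1.0, -0.001]
wrist_force: [0.5, 0.5, 0.8]
opening: 0.0116
grasp_force: 0.0
```

Run:
```python
from h import *
np.set_printoptions(precision=3,suppress=True)
p,d,m=grab("wrist"); W=cloud(d,m); o=robot.observe()
print(o["eef_pos"],o["opening"])
X=o["eef_pos"]
near=(d>0)&(d<.2)&(W[...,2]>.03)&(W[...,0]>X[0]-.03)&(abs(W[...,1]-X[1])<.08)
for u in range(60,470,15):
    r=np.where(near[:,u])[0]
    if len(r): print(u,r[0],p[r[0],u],W[r[0]+1,u])
```

```text
[0.598 0.234 0.056] 0.015756724603472258
60 300 [23 43 28] [0.57  0.186 0.163]
75 300 [25 44 29] [0.57  0.19  0.163]
90 323 [16 19 21] [0.568 0.199 0.173]
105 321 [14 16 16] [0.567 0.202 0.173]
120 320 [12 14 15] [0.568 0.205 0.172]
135 322 [12 13 15] [0.568 0.208 0.173]
150 320 [26 29 31] [0.568 0.211 0.173]
165 320 [20 21 22] [0.567 0.215 0.173]
180 320 [23 26 28] [0.568 0.218 0.173]
195 318 [10 12 13] [0.568 0.221 0.171]
210 248 [46 48 43] [0.586 0.214 0.102]
225 233 [87 86 77] [0.586 0.219 0.088]
240 235 [53 53 46] [0.588 0.226 0.086]
255 300 [54 54 53] [0.57  0.234 0.162]
270 235 [91 94 86] [0.588 0.241 0.086]
285 232 [77 78 69] [0.586 0.248 0.087]
300 242 [109 108  96] [0.587 0.254 0.096]
315 308 [30 25 18] [0.568 0.247 0.168]
330 320 [34 36 38] [0.567 0.249 0.173]
345 321 [32 35 37] [0.568 0.253 0.173]
360 323 [34 37 39] [0.568 0.256 0.173]
375 323 [35 37 40] [0.568 0.259 0.172]
390 322 [34 35 37] [0.568 0.262 0.173]
405 321 [34 36 39] [0.568 0.265 0.173]
420 322 [34 35 39] [0.568 0.268 0.173]
435 300 [91 93 90] [0.57  0.277 0.162]
450 300 [93 95 96] [0.57  0.281 0.162]
465 300 [91 92 93] [0.57  0.285 0.162]
```

>>> move_arm --plan "0 0 0 0 0; 0 0 0 0 0; -1.5 0 0 0 0; -1.5 0 0 0 0; -1.5 0 0 0 0; -1.5 0 0 0 0; -1.5 0 0 0 0; 0 0 0 0 0"

```text
time_s: 5.23
eef_pos: [0.6765, 0.2335, 0.0576]
tcp_rot: [0.002, 0.001, 1.0, 0.0]
wrist_force: [-0.1, -0.2, 0.6]
opening: 0.0009
grasp_force: 0.0
```

>>> move_arm --plan "-1 0 0 0 0; -1 0 0 0 0; -0.5 0 0 0 0; -0.5 0 0 0 0; 0 0 0 0 0; 0 0 0 0 0"

```text
time_s: 5.73
eef_pos: [0.7029, 0.2335, 0.0559]
tcp_rot: [0.0, 0.0, 1.0, 0.0]
wrist_force: [0.4, -0.6, -0.2]
opening: -0.0001
grasp_force: 0.0
```

>>> move_arm --plan "-0.3 0 0 0 0; -0.3 0 0 0 0; -0.3 0 0 0 0; 0 0 0 0 0"

```text
time_s: 6.07
eef_pos: [0.7115, 0.2334, 0.0556]
tcp_rot: [-0.0, 0.0, 1.0, -0.0]
wrist_force: [-1.1, 0.1, -0.3]
opening: 0.0005
grasp_force: 0.5
```

>>> move_arm --plan "-0.3 0 0 0 0; 0 0 0 0 0; -0.2 0 0 0 0; 0 0 0 0 0"

```text
time_s: 6.4
eef_pos: [0.7119, 0.2333, 0.0555]
tcp_rot: [-0.005, 0.0, 1.0, -0.001]
wrist_force: [-14.2, -0.4, 6.3]
opening: 0.0008
grasp_force: 6.7
```

Run:
```python
from h import *
np.set_printoptions(precision=3,suppress=True)
p,d,m=grab("scene"); W=cloud(d,m); hsv=cv2.cvtColor(p,cv2.COLOR_RGB2HSV).astype(int)
k=(hsv[...,1]>130)&((hsv[...,0]<8)|(hsv[...,0]>172)); k[:,:290]=0;k[:,350:]=0;k[:140]=0;k[200:]=0
print(k.sum(),np.median(W[k],0),rect(k,m,.097,5),robot.observe()["wrist_force"])
p,d,m=grab("wrist"); save("w2",p)
```

```text
45 [0.736 0.22  0.101] [(array([330., 169.]), array([732.5, 226.3], dtype=float32), np.float32(38.0), np.float32(19.7), np.float32(-1.209))] [-12.763  -0.877   7.005]
```

The stop is reached: the reaction is 14 N and the ball is at x≈0.736. Next is the square cartridge.

>>> move_arm --plan "3 0 0 0 0; 0 0 -3.8 0 0; 0 0 -3.8 0 0; 0 0 -3.8 0 60; 3.23 1.61 0 0 60; 3.23 1.61 0 0 60; 3.23 1.61 0 0 60; 3.23 1.61 0 0 60"

```text
time_s: 7.17
eef_pos: [0.5571, 0.2987, 0.171]
tcp_rot: [0.001, 0.001, 1.0, 0.001]
wrist_force: [-0.4, 0.7, -0.4]
opening: 0.0317
grasp_force: 0.0
```

>>> move_arm --plan "3.23 1.61 0 0 60; 3.23 1.61 0 0 60; 0 0 0 0.12 60; 0 0 0 0.12 60; 0 0 0 0.12 60; 0 0 0 0.12 60; 0 0 0 0.12 60; 0 0 0 0.12 60"

```text
time_s: 7.83
eef_pos: [0.4935, 0.3307, 0.1707]
tcp_rot: [0.001, 0.355, 0.935, 0.001]
wrist_force: [-0.0, 0.0, -0.4]
opening: 0.0532
grasp_force: 0.0
```

>>> move_arm --plan "0 0 0 0.12 60; 0 0 0 0.12 60; 0 0 0 0.1 60; 0 0 0 0 60; 0 0 0 0 60; 0 0 0 0 60"

```text
time_s: 8.33
eef_pos: [0.4932, 0.3304, 0.1702]
tcp_rot: [0.0, 0.505, 0.863, 0.0]
wrist_force: [-0.2, -0.5, 0.8]
opening: 0.0525
grasp_force: 0.0
```

```bash
cat >> h.py <<'E'
def to(x,y,z,phi):
    "tool-frame shift (cm) and roll to bring the true tip (reading+30 mm) to x,y,z (m) with tool x at world angle phi"
    from scipy.spatial.transform import Rotation as Q
    o=robot.observe(); w,a,b,c=o["tcp_rot"]; M=Q.from_quat([a,b,c,w]).as_matrix()
    f=np.arctan2(M[1,0],M[0,0]); g=np.array([x,y,z-.03])-o["eef_pos"]
    r=(f-phi+np.pi)%(2*np.pi)-np.pi
    c,s=np.cos(f),np.sin(f); c2,s2=np.cos(phi),np.sin(phi)
    print("pos",o["eef_pos"].round(4),"phi",round(f,3),"dxyz now",np.round([100*(c*g[0]+s*g[1]),100*(s*g[0]-c*g[1]),-100*g[2]],2),"after roll",np.round([100*(c2*g[0]+s2*g[1]),100*(s2*g[0]-c2*g[1]),-100*g[2]],2),"roll",round(r,3))
def wing(h,x,y,rad=.05):
    "wrist view: black wing top at height h near x,y"
    p,d,m=grab("wrist"); W=cloud(d,m)
    k=(d>0)&(abs(W[...,2]-h)<.006)&(np.hypot(W[...,0]-x,W[...,1]-y)<rad)
    for r in rect(k,m,h,60): print(r)
    return p,d,m
E
python3 - <<'E'
from h import *
p,d,m=wing(.119,.4884,.3297); save("w3",p); to(.4884,.3297,.2,2.083)
p,d,m=grab("scene"); W=cloud(d,m); hsv=cv2.cvtColor(p,cv2.COLOR_RGB2HSV).astype(int)
k=(hsv[...,1]>130)&((hsv[...,0]<8)|(hsv[...,0]>172)); k[:,:290]=0;k[:,350:]=0;k[:140]=0;k[200:]=0
print("valve",np.median(W[k],0).round(3))
E
```

```text
(array([253., 197.]), array([491.8, 331.6], dtype=float32), np.float32(46.2), np.float32(14.9), np.float32(-1.038))
pos [0.4932 0.3303 0.1701] phi 2.083 dxyz now [ 0.18 -0.45  0.01] after roll [ 0.18 -0.44  0.01] roll -0.0
valve [0.737 0.221 0.102]
```

View pics/w3.png

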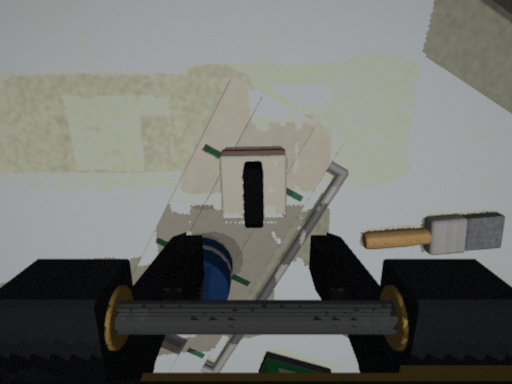

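The wrist view shows the square cartridge's wing at (253,197), midway between the fingers. The valve is still shut. I'll go down and grip.

>>> move_arm --plan "0.16 -0.08 3.5 -0.015 60; 0 0 3.5 0 60; 0 0 2.6 0 60; 0 0 1 0 60; 0 0 0 0 60; 0 0 0 0 20; 0 0 0 0 0; 0 0 0 0 0" --force 25

```text
time_s: 9.1
eef_pos: [0.4926, 0.3319, 0.0657]
tcp_rot: [0.001, 0.499, 0.866, 0.001]
wrist_force: [-0.1, 0.3, -0.7]
opening: 0.0352
grasp_force: 0.0
```

>>> move_arm --plan "0 0 0 0 0; 0 0 0 0 0; 0 0 0 0 0"

```text
time_s: 9.35
eef_pos: [0.4918, 0.3314, 0.0646]
tcp_rot: [0.0, 0.499, 0.866, 0.0]
wrist_force: [-0.0, 0.5, 1.3]
opening: 0.015
grasp_force: 0.0
```

>>> move_arm --plan "0 0 0 0 0; 0 0 0 0 0; 0 0 0 -0.1 0; 0 0 0 -0.1 0; 0 0 0 -0.1 0; 0 0 0 -0.1 0; 0 0 0 -0.1 0; 0 0 0 -0.1 0"

```text
time_s: 10.02
eef_pos: [0.4926, 0.3319, 0.0645]
tcp_rot: [0.001, 0.219, 0.976, 0.001]
wrist_force: [0.8, 0.7, 1.5]
opening: 0.0139
grasp_force: 24.9
```

>>> move_arm --plan "0 0 0 -0.1 0; 0 0 0 -0.1 0; 0 0 0 -0.1 0; 0 0 0 -0.1 0; 0 0 0 -0.05 0; 0 0 0 0 0; 0 0 0 0 0"

```text
time_s: 10.6
eef_pos: [0.4923, 0.3318, 0.0645]
tcp_rot: [0.001, -0.001, 1.0, 0.001]
wrist_force: [0.8, 1.7, 2.8]
opening: 0.0141
grasp_force: 24.9
```

Run:
```python
from h import *
o=robot.observe(); print(o["torque"].round(3),o["wrist_force"].round(1),o["grasp_force"],o["opening"],o["joints"].round(3)); to(.49,.33,.094,3.15)
```

```text
[ 0.386 -0.135  0.036] [0.8 1.7 2.8] 24.867545578745194 0.014086817630948184 [ 0.551  0.24   1.918  0.     0.982 -1.022]
pos [0.4923 0.3318 0.0645] phi -3.139 dxyz now [ 0.23 -0.18  0.05] after roll [ 0.23 -0.18  0.05] roll -0.006
```

>>> move_arm --plan "0 0 0 -0.03 0; 0 0 0 -0.03 0; 0 0 0 0 0"

```text
time_s: 10.85
eef_pos: [0.4923, 0.3316, 0.0645]
tcp_rot: [0.001, -0.032, 0.999, 0.0]
wrist_force: [2.0, 0.4, 2.6]
opening: 0.0136
grasp_force: 24.9
```

Run:
```python
from h import *
o=robot.observe(); print(o["torque"].round(3),o["wrist_force"].round(1)); to(.49,.33,.094,3.15)
```

```text
[ 0.183 -0.281 -0.086] [2.  0.4 2.6]
pos [0.4923 0.3316 0.0645] phi -3.078 dxyz now [ 0.24 -0.14  0.05] after roll [ 0.24 -0.16  0.05] roll 0.055
```

>>> move_arm --plan "0 0 0 -0.03 0; 0 0 0 0 0; 0 0 0 0 0"

```text
time_s: 11.1
eef_pos: [0.4923, 0.3312, 0.0645]
tcp_rot: [0.001, -0.046, 0.999, 0.0]
wrist_force: [2.0, 0.1, 5.3]
opening: 0.0135
grasp_force: 25.0
```

Run:
```python
from h import *
o=robot.observe(); print(o["torque"].round(3),o["wrist_force"].round(1)); to(.49,.33,.094,3.15)
```

```text
[-0.078 -0.316 -0.241] [2.  0.1 5.3]
pos [0.4923 0.3312 0.0645] phi -3.049 dxyz now [ 0.24 -0.1   0.05] after roll [ 0.23 -0.12  0.05] roll 0.084
```

>>> move_arm --plan "0 0 0 0.04 0; 0 0 -0.7 0 0; 0 0 -0.7 0 0; 0 0 -0.7 0 0; 0 0 -0.7 0 0; 0 0 0 0 0"

```text
time_s: 11.6
eef_pos: [0.4921, 0.3318, 0.0935]
tcp_rot: [0.001, -0.027, 1.0, 0.001]
wrist_force: [0.4, 0.2, -3.4]
opening: 0.0137
grasp_force: 24.9
```

>>> move_arm --plan "0 0 -3.3 0 0; 0 0 -3.3 0 0; 0 0 -3.3 0 0; 0.63 -3.74 0 0 0; 0.63 -3.74 0 0 0; 0.63 -3.74 0 0 0; 0.63 -3.74 0 0 0; 0.63 -3.74 0 0 0"

```text
time_s: 12.27
eef_pos: [0.4693, 0.1413, 0.1908]
tcp_rot: [-0.0, -0.028, 1.0, -0.0]
wrist_force: [0.5, -0.1, -3.2]
opening: 0.014
grasp_force: 24.9
```

>>> move_arm --plan "0.63 -3.74 0 0 0; 0.63 -3.74 0 0 0; 0.63 -3.74 0 0 0; 0.63 -3.74 0 0 0; 0.63 -3.74 0 0 0; 0.63 -3.74 0 -0.06 0; 0 0 0 0 0; 0 0 0 0 0"

```text
time_s: 12.93
eef_pos: [0.444, -0.0852, 0.1909]
tcp_rot: [-0.0, -0.055, 0.999, 0.0]
wrist_force: [0.0, 0.2, -4.3]
opening: 0.014
grasp_force: 25.0
```

```bash
cat >> h.py <<'E'
def nests(cam="wrist"):
    p,d,m=grab(cam); W=cloud(d,m); z=W[...,2]
    top=(d>0)&(abs(z-.046)<.008)&(p[...,2].astype(int)-p[...,0]>30)&(W[...,0]>.3)&(W[...,0]<.65)&(W[...,1]<-.08)
    low=(d>0)&(z<.038)&(z>-.0)&(p[...,2].astype(int)>=p[...,0])
    c=max(cv2.findContours(top.astype(np.uint8),0,1)[0],key=cv2.contourArea)
    hull=np.zeros(z.shape,np.uint8); cv2.fillPoly(hull,[cv2.convexHull(c)],1); hull=cv2.erode(hull,np.ones((5,5)))
    for r in rect(cv2.morphologyEx(((hull>0)&~top).astype(np.uint8),cv2.MORPH_OPEN,np.ones((3,3))),m,.046,200): print(r)
    return p,d,m
E
python3 - <<'E'
from h import *
p,d,m=nests(); save("w4",p); to(.4288,-.2455,.22,3.26)
E
```

```text
(array([149., 246.]), array([ 550. , -187.3], dtype=float32), np.float32(146.8), np.float32(70.1), np.float32(-0.53))
(array([ 59., 237.]), array([ 544.1, -286.1], dtype=float32), np.float32(103.6), np.float32(28.5), np.float32(0.121))
(array([211., 205.]), array([ 489. , -129.2], dtype=float32), np.float32(77.8), np.float32(17.9), np.float32(-0.225))
(array([ 94., 137.]), array([ 429.7, -245.2], dtype=float32), np.float32(56.3), np.float32(55.4), np.float32(0.11))
(array([185., 136.]), array([ 419.3, -157.5], dtype=float32), np.float32(64.3), np.float32(63.5), np.float32(0.075))
(array([ 15., 140.]), array([ 439.7, -326.3], dtype=float32), np.float32(74.9), np.float32(38.0), np.float32(0.11))
pos [ 0.4441 -0.0838  0.1908] phi -3.03 dxyz now [  3.32 -15.9    0.08] after roll [  3.43 -15.87   0.08] roll -0.007
```

View pics/w4.png

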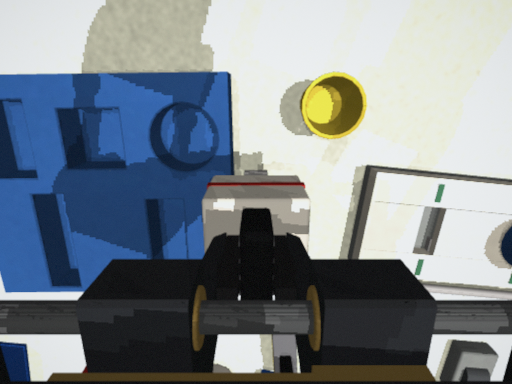

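The wrist view shows the square nest at (94,137) and the round one at (185,136), agreeing with the top camera. The cartridge is held upright, with its body spanning columns 203–308. I'll move over the nest and measure how the cartridge sits in the grip.

>>> move_arm --plan "0.85 -3.97 0 0 0; 0.85 -3.97 0 0 0; 0.85 -3.97 0 0 0; 0.85 -3.97 0 0 0; 0 0 0 0 0; 0 0 0 0 0; 0 0 0 0 0"

```text
time_s: 13.57
eef_pos: [0.4291, -0.2435, 0.1905]
tcp_rot: [-0.0, -0.057, 0.998, 0.001]
wrist_force: [0.4, 0.6, -3.2]
opening: 0.0141
grasp_force: 25.0
```

```bash
cat >> h.py <<'E'
def held(lo=20,hi=50):
    "points under the fingers in tool axes (mm, from the true tip): front face x and y extent of what is held"
    from scipy.spatial.transform import Rotation as Q
    o=robot.observe(); p,d,m=grab("wrist"); W=cloud(d,m)
    w,a,b,c=o["tcp_rot"]; M=Q.from_quat([a,b,c,w]).as_matrix()
    L=(W-(o["eef_pos"]+[0,0,.03]))@M*1000
    k=(d>0)&(L[...,2]>lo)&(L[...,2]<hi)&(abs(L[...,1])<60)&(abs(L[...,0])<70)
    P=L[k]; print("held: n",len(P),"x 50,95",np.percentile(P[:,0],[50,95]).round(1),"y 1,99",np.percentile(P[:,1],[1,99]).round(1),"slope",np.polyfit(P[:,1],P[:,0],1).round(3))
    return p,d,m,L
E
python3 - <<'E'
from h import *
p,d,m,L=held(8,45); to(.4293,-.2453,.079,3.257)
k=(d>0)&(abs(L[...,0])<40)&(abs(L[...,1])<30)
for r in range(175,260,6): print(r,p[r,256],L[r,256].round(1),L[r,225].round(1))
E
```

```text
held: n 1987 x 50,95 [25.6 26. ] y 1,99 [-26.2  27.4] slope [-9.0000e-03  2.5238e+01]
pos [ 0.4292 -0.2431  0.1905] phi -3.026 dxyz now [ 1.000e-02 -2.200e-01  1.415e+01] after roll [ 1.000e-02 -2.200e-01  1.415e+01] roll 0.0
175 [106 102  96] [26.1  0.5 48.6] [ 25.9 -18.6  49.4]
181 [103  84  77] [25.9  0.5 35.2] [ 25.7 -17.4  36.1]
187 [112 109 101] [25.7  0.5 23.9] [ 25.6 -16.3  24.1]
193 [112 108 100] [25.5  0.5 13.7] [ 25.2 -15.4  14.4]
199 [161 156 144] [24.3  0.5  7.6] [ 24.5 -14.7   6.7]
205 [174 169 156] [21.6  0.5  6.3] [ 21.8 -14.7   5.5]
211 [15 16 16] [21.2  0.5 -1.1] [ 18.5 -14.8   6.1]
217 [12 11 13] [21.2  0.5 -8.8] [ 15.1 -15.    6.7]
223 [13 13 13] [ 21.8   0.5 -17.3] [ 11.8 -15.1   6.8]
229 [14 17 15] [ 21.2   0.5 -22.3] [  8.9 -15.1   6. ]
235 [15 15 16] [ 19.1   0.5 -23.5] [  9.8 -14.2  -3.3]
241 [18 19 19] [ 16.1   0.5 -22.8] [  9.2 -13.8  -8.6]
247 [13 10 13] [ 14.    0.5 -24.1] [  8.4 -13.4 -13. ]
253 [14 14 17] [ 11.    0.5 -23.6] [  8.6 -12.8 -19.1]
259 [15 14 15] [  8.6   0.5 -24.2] [  8.4 -12.4 -24. ]
```

>>> move_arm --plan "0.12 -0.27 3.8 0 0; 0 0 3.8 0 0; 0 0 3 0 0; 0 0 1 0 0; 0 0 0 0 0; 0 0 0 0 0"

```text
time_s: 14.12
eef_pos: [0.4288, -0.2469, 0.0756]
tcp_rot: [0.0, -0.058, 0.998, 0.0]
wrist_force: [-0.0, 0.4, -3.0]
opening: 0.0137
grasp_force: 25.0
```

>>> move_arm --plan "0 0 0.4 0 0; 0 0 0.4 0 0; 0 0 0.4 0 0; 0 0 0 0 0"

```text
time_s: 14.45
eef_pos: [0.4279, -0.2477, 0.0628]
tcp_rot: [-0.0, -0.057, 0.998, 0.0]
wrist_force: [0.4, 0.4, -3.7]
opening: 0.0136
grasp_force: 25.0
```

>>> move_arm --plan "0 0.17 0 0 0; 0 0 0 0 0; 0 0 0 0 0"

```text
time_s: 14.7
eef_pos: [0.4279, -0.2467, 0.0632]
tcp_rot: [0.0, -0.057, 0.998, -0.001]
wrist_force: [-0.9, -2.1, -4.9]
opening: 0.0138
grasp_force: 25.0
```

>>> move_arm --plan "0 0 0.4 0 0; 0 0 0.3 0 0; 0 0 0.2 0 0; 0 0 0 0 0; 0 0 0 0 0"

```text
time_s: 15.12
eef_pos: [0.4281, -0.2466, 0.0538]
tcp_rot: [0.0, -0.057, 0.998, -0.0]
wrist_force: [1.3, -4.1, -5.9]
opening: 0.0138
grasp_force: 25.0
```

>>> move_arm --plan "0 -0.1 0.1 0 0; 0 0 0.1 0 0; 0 0 0 0 0; 0 0 0 0 0"

```text
time_s: 15.45
eef_pos: [0.4277, -0.2468, 0.0517]
tcp_rot: [-0.0, -0.057, 0.998, 0.0]
wrist_force: [0.8, -2.0, -4.6]
opening: 0.0137
grasp_force: 25.0
```

>>> move_arm --plan "0 0 0.1 0 0; 0 0 0.1 0 0; 0 0 0 0 0; 0 0 0 0 0"

```text
time_s: 15.78
eef_pos: [0.428, -0.2471, 0.0515]
tcp_rot: [-0.0, -0.057, 0.998, 0.0]
wrist_force: [-4.8, 0.6, 8.7]
opening: 0.0135
grasp_force: 25.0
```

>>> move_arm --plan "0 0 0 0 50; 0 0 0 0 50; 0 0 0 0 50; 0 0 0 0 50; 0 0 -1.5 0 50; 0 0 -3.5 0 50; 0 0 -4 0 50; 0 0 -3 0 50"

```text
time_s: 16.45
eef_pos: [0.4282, -0.2471, 0.172]
tcp_rot: [0.0, -0.057, 0.998, -0.0]
wrist_force: [1.3, -0.6, 1.0]
opening: 0.0442
grasp_force: 0.0
```

Run:
```python
from h import *
p,d,m=wing(.105,.428,-.2465); save("w5",p); to(.490,.221,.20,1.961)
```

```text
(array([257., 191.]), array([ 427.6, -246.1], dtype=float32), np.float32(45.6), np.float32(14.5), np.float32(0.124))
pos [ 0.4318 -0.2495  0.1787] phi -3.027 dxyz now [-11.15  46.07   0.87] after roll [41.3  23.28  0.87] roll 1.295
```

View pics/w5.png

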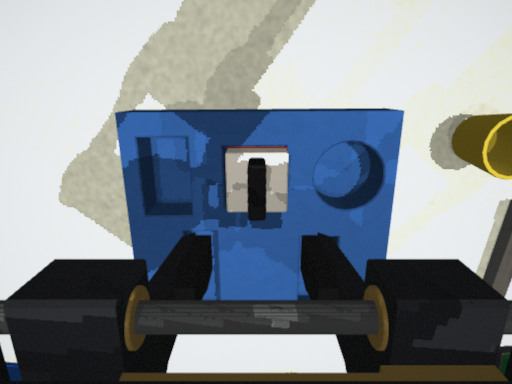

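The square cartridge is home: its wing is at (257,191), at the right height and yaw. Next is the round one.

>>> move_arm --plan "0 0 0 0 60; -0.93 3.84 0 0 60; -0.93 3.84 0 0 60; -0.93 3.84 0 0 60; -0.93 3.84 0 0 60; -0.93 3.84 0 0 60; -0.93 3.84 0 0 60; -0.93 3.84 0 0 60"

```text
time_s: 17.17
eef_pos: [0.4604, 0.0293, 0.168]
tcp_rot: [-0.001, -0.057, 0.998, 0.0]
wrist_force: [0.6, -0.1, 0.7]
opening: 0.0529
grasp_force: 0.0
```

>>> move_arm --plan "-0.93 3.84 0 0 60; -0.93 3.84 0 0 60; -0.93 3.84 0 0 60; -0.93 3.84 0 0 60; -0.93 3.84 0 0 60; 0 0 0 0.118 60; 0 0 0 0.118 60; 0 0 0 0.118 60"

```text
time_s: 17.83
eef_pos: [0.4847, 0.2241, 0.1673]
tcp_rot: [-0.002, 0.121, 0.993, -0.001]
wrist_force: [-0.3, -0.0, -0.4]
opening: 0.0531
grasp_force: 0.0
```

>>> move_arm --plan "0 0 0 0.118 60; 0 0 0 0.118 60; 0 0 0 0.118 60; 0 0 0 0.118 60; 0 0 0 0.118 60; 0 0 0 0.118 60; 0 0 0 0.118 60; 0 0 0 0.118 60"

```text
time_s: 18.5
eef_pos: [0.4849, 0.223, 0.1675]
tcp_rot: [-0.001, 0.56, 0.828, -0.002]
wrist_force: [0.0, -0.5, -0.9]
opening: 0.0529
grasp_force: 0.0
```

>>> move_arm --plan "0 0 0 0 60; 0 0 0 0 60; 0 0 0 0 60"

```text
time_s: 18.75
eef_pos: [0.4856, 0.2232, 0.1687]
tcp_rot: [-0.001, 0.557, 0.831, -0.001]
wrist_force: [-0.3, -0.1, -0.4]
opening: 0.0533
grasp_force: 0.0
```

Run:
```python
from h import *
p,d,m=wing(.119,.490,.2212); to(.490,.221,.095,1.961)
```

```text
(array([263., 205.]), array([492.6, 222. ], dtype=float32), np.float32(46.4), np.float32(14.6), np.float32(-1.183))
pos [0.4858 0.2232 0.169 ] phi 1.96 dxyz now [-0.37  0.3  10.4 ] after roll [-0.37  0.3  10.4 ] roll -0.001
```

>>> move_arm --plan "-0.36 0.55 3.5 0 60; 0 0 3.5 0 60; 0 0 2.4 0 60; 0 0 1 0 60; 0 0 0 0 30; 0 0 0 0 0; 0 0 0 0 0; 0 0 0 0 0" --force 25

```text
time_s: 19.47
eef_pos: [0.4945, 0.2229, 0.0682]
tcp_rot: [0.001, 0.558, 0.83, 0.002]
wrist_force: [-0.2, 0.0, 0.3]
opening: 0.0284
grasp_force: 0.0
```

>>> move_arm --plan "0 0 0 0 0; 0 0 0 0 0; 0 0 0 0 0; 0 0 0 0 0; 0 0 0 -0.1 0; 0 0 0 -0.1 0; 0 0 0 -0.1 0; 0 0 0 -0.1 0"

```text
time_s: 20.13
eef_pos: [0.4941, 0.2226, 0.0672]
tcp_rot: [0.001, 0.38, 0.925, 0.001]
wrist_force: [1.0, -0.5, 2.0]
opening: 0.0138
grasp_force: 24.8
```

>>> move_arm --plan "0 0 0 -0.1 0; 0 0 0 -0.1 0; 0 0 0 -0.1 0; 0 0 0 -0.1 0; 0 0 0 -0.1 0; 0 0 0 -0.1 0; 0 0 0 -0.1 0; 0 0 0 -0.1 0"

```text
time_s: 20.8
eef_pos: [0.4931, 0.2215, 0.0672]
tcp_rot: [0.0, -0.011, 1.0, -0.001]
wrist_force: [-1.5, -2.7, 6.8]
opening: 0.0141
grasp_force: 25.0
```

>>> move_arm --plan "0 0 0 -0.03 0; 0 0 0 0 0; 0 0 0 0 0"

```text
time_s: 21.05
eef_pos: [0.493, 0.2214, 0.0672]
tcp_rot: [0.0, -0.023, 1.0, -0.001]
wrist_force: [-2.8, -4.6, 5.6]
opening: 0.014
grasp_force: 25.0
```

Run:
```python
from h import *
o=robot.observe(); print(o["torque"].round(3),o["wrist_force"].round(1)); to(.49,.22,.095,3.15)
```

```text
[-0.729  0.405 -0.136] [-2.8 -4.6  5.6]
pos [0.493  0.2214 0.0672] phi -3.095 dxyz now [ 0.31 -0.13  0.22] after roll [ 0.3  -0.14  0.22] roll 0.038
```

>>> move_arm --plan "0 0 0 -0.04 0; 0 0 0 0 0; 0 0 0 0 0"

```text
time_s: 21.3
eef_pos: [0.4928, 0.2213, 0.0672]
tcp_rot: [0.0, -0.043, 0.999, -0.001]
wrist_force: [-3.0, -3.8, 6.3]
opening: 0.0136
grasp_force: 25.0
```

Run:
```python
from h import *
o=robot.observe(); print(o["torque"].round(3),o["wrist_force"].round(1)); to(.49,.22,.095,3.15)
```

```text
[-0.838  0.488 -0.139] [-3.  -3.8  6.3]
pos [0.4928 0.2213 0.0672] phi -3.055 dxyz now [ 0.29 -0.1   0.22] after roll [ 0.29 -0.12  0.22] roll 0.078
```

>>> move_arm --plan "0 0 0 -0.04 0; 0 0 0 0 0; 0 0 0 0 0"

```text
time_s: 21.55
eef_pos: [0.4927, 0.2212, 0.0672]
tcp_rot: [-0.0, -0.063, 0.998, -0.001]
wrist_force: [-2.2, -4.9, 7.6]
opening: 0.014
grasp_force: 25.1
```

Run:
```python
from h import *
o=robot.observe(); print(o["torque"].round(3),o["wrist_force"].round(1)); to(.49,.22,.095,3.15)
```

```text
[-0.878  0.572 -0.27 ] [-2.2 -4.9  7.6]
pos [0.4927 0.2212 0.0672] phi -3.016 dxyz now [ 0.28 -0.08  0.22] after roll [ 0.27 -0.12  0.22] roll 0.118
```

>>> move_arm --plan "0 0 0 0.07 0; 0 0 -0.7 0 0; 0 0 -0.7 0 0; 0 0 -0.7 0 0; 0 0 -0.7 0 0; 0 0 0 0 0"

```text
time_s: 22.05
eef_pos: [0.494, 0.2227, 0.0958]
tcp_rot: [0.001, -0.028, 1.0, 0.001]
wrist_force: [1.2, 0.3, -3.9]
opening: 0.014
grasp_force: 24.9
```

Run:
```python
from h import *
o=robot.observe(); print(o["torque"].round(3),o["wrist_force"].round(1)); to(.4185,-.1562,.22,3.2)
```

```text
[0.068 0.028 0.015] [ 1.2  0.3 -3.9]
pos [0.494  0.2227 0.0958] phi -3.085 dxyz now [  9.69 -37.4   -9.42] after roll [  9.75 -37.39  -9.42] roll -0.001
```

>>> move_arm --plan "0 0 -3.2 0 0; 0 0 -3.2 0 0; 0 0 -3 0 0; 0.97 -3.74 0 0 0; 0.97 -3.74 0 0 0; 0.97 -3.74 0 0 0; 0.97 -3.74 0 0 0; 0.97 -3.74 0 0 0"

```text
time_s: 22.72
eef_pos: [0.454, 0.0314, 0.188]
tcp_rot: [0.0, -0.029, 1.0, -0.0]
wrist_force: [1.3, -0.4, -2.7]
opening: 0.014
grasp_force: 25.0
```

>>> move_arm --plan "0.97 -3.74 0 0 0; 0.97 -3.74 0 0 0; 0.97 -3.74 0 0 0; 0.97 -3.74 0 0 0; 0.97 -3.74 0 0 0; 0 0 0 0 0; 0 0 0 0 0; 0 0 0 0 0"

```text
time_s: 23.38
eef_pos: [0.4166, -0.1566, 0.1877]
tcp_rot: [-0.0, -0.027, 1.0, 0.0]
wrist_force: [-0.2, 0.7, -3.5]
opening: 0.0143
grasp_force: 25.0
```

Run:
```python
from h import *
p,d,m,L=held(10,45); to(.4185,-.1565,.0815,3.2)
for r in range(175,245,6): print(r,p[r,256],L[r,256].round(1))
p,d,m,=nests("top")
```

```text
held: n 1614 x 50,95 [25.5 28.4] y 1,99 [-27.8  29.9] slope [-1.9000e-02  2.3414e+01]
pos [ 0.4168 -0.156   0.1877] phi -3.085 dxyz now [-0.16 -0.06 13.62] after roll [-0.16 -0.06 13.62] roll -0.002
175 [37 50 71] [28.5  0.6 39.1]
181 [22 40 68] [28.7  0.6 25.3]
187 [22 41 71] [28.   0.6 15.9]
193 [ 54 100 167] [27.1  0.6  8.5]
199 [28 57 97] [24.1  0.6  8.1]
205 [30 58 98] [21.   0.6  8. ]
211 [ 9 11 12] [20.1  0.6  1.9]
217 [14 14 14] [20.4  0.6 -6.8]
223 [ 8  5 12] [ 20.4   0.6 -13.9]
229 [13  9  9] [ 20.    0.6 -19.5]
235 [15 17 16] [ 18.3   0.6 -21.6]
241 [14 14 14] [ 15.1   0.6 -20.8]
(array([327., 218.]), array([ 530.5, -168.9], dtype=float32), np.float32(95.5), np.float32(39.3), np.float32(0.121))
(array([372., 224.]), array([ 532. , -268.8], dtype=float32), np.float32(147.9), np.float32(129.4), np.float32(-1.435))
```

>>> move_arm --plan "0.04 -0.15 3.8 0 0; 0 0 3.8 0 0; 0 0 2.6 0 0; 0 0 0.8 0 0; 0 0 0.4 0 0; 0 0 0 0 0; 0 0 0 0 0"

```text
time_s: 24.07
eef_pos: [0.4185, -0.1585, 0.0756]
tcp_rot: [0.002, -0.029, 1.0, -0.001]
wrist_force: [0.3, 0.4, -3.2]
opening: 0.014
grasp_force: 25.0
```

>>> move_arm --plan "0 0 0.4 0 0; 0 0 0.4 0 0; 0 0 0.3 0 0; 0 0 0 0 0; 0 0 0 0 0"

```text
time_s: 24.48
eef_pos: [0.4164, -0.1582, 0.0628]
tcp_rot: [-0.0, -0.028, 1.0, 0.0]
wrist_force: [0.6, 1.4, -3.0]
opening: 0.014
grasp_force: 25.0
```

>>> move_arm --plan "0 0 0.3 0 0; 0 0 0.3 0 0; 0 0 0.2 0 0; 0 0 0 0 0; 0 0 0 0 0"

```text
time_s: 24.9
eef_pos: [0.4164, -0.1582, 0.0546]
tcp_rot: [-0.0, -0.028, 1.0, 0.0]
wrist_force: [0.8, 0.1, -2.6]
opening: 0.0138
grasp_force: 25.0
```

>>> move_arm --plan "0 0 0.1 0 0; 0 0 0.1 0 0; 0 0 0.1 0 0; 0 0 0 0 0"

```text
time_s: 25.23
eef_pos: [0.4172, -0.1586, 0.054]
tcp_rot: [0.0, -0.028, 1.0, -0.0]
wrist_force: [-5.3, 0.6, 11.1]
opening: 0.0136
grasp_force: 25.0
```

>>> move_arm --plan "0 0 0 0 60; 0 0 0 0 60; 0 0 0 0 60; 0 0 0 0 60; 0 0 -1.5 0 60; 0 0 -3.5 0 60; 0 0 -4 0 60; 0 0 -3.5 0 60"

```text
time_s: 25.9
eef_pos: [0.4162, -0.158, 0.1782]
tcp_rot: [-0.0, -0.028, 1.0, 0.0]
wrist_force: [1.1, -1.0, 0.0]
opening: 0.0526
grasp_force: 0.0
```

>>> move_arm --plan "0 0 0 0 60; 0 0 0 0 60; 0 0 0 0 60"

```text
time_s: 26.15
eef_pos: [0.4162, -0.1581, 0.1763]
tcp_rot: [-0.0, -0.028, 1.0, 0.0]
wrist_force: [-0.0, 0.5, -0.8]
opening: 0.0527
grasp_force: 0.0
```

```bash
cat >> h.py <<'E'
def loose():
    p,d,m=grab("top"); z=cloud(d,m)[...,2]
    for n,(a,b,c,e),h in(("trap",(130,200,190,240),.09),("cas",(125,200,245,300),.085)):
        k=np.zeros(z.shape,bool); k[a:b,c:e]=1; print(n); [print(r) for r in rect(k&(p.max(2)<45)&(abs(z-h)<.012),m,h,10)]
    return p,d,m
E
python3 - <<'E'
from h import *
wing(.105,.4185,-.158); p,d,m=loose(); to(.669,.116,.22,3.345); to(.678,-.022,.22,3.28)
save("t2",p[90:300,80:430],2)
E
```

```text
(array([256., 191.]), array([ 417. , -157.4], dtype=float32), np.float32(46.3), np.float32(14.5), np.float32(0.057))
trap
(array([210., 161.]), array([669.7, 115.9], dtype=float32), np.float32(47.4), np.float32(14.7), np.float32(0.209))
cas
(array([267., 158.]), array([678.2, -21.4], dtype=float32), np.float32(47.1), np.float32(14.8), np.float32(0.181))
pos [ 0.4152 -0.1576  0.1749] phi -3.085 dxyz now [-26.88  25.89  -1.51] after roll [-30.38  21.67  -1.51] roll -0.147
pos [ 0.4152 -0.1576  0.1749] phi -3.085 dxyz now [-27.    12.06  -1.51] after roll [-27.9    9.8   -1.51] roll -0.082
```

View pics/t2.png

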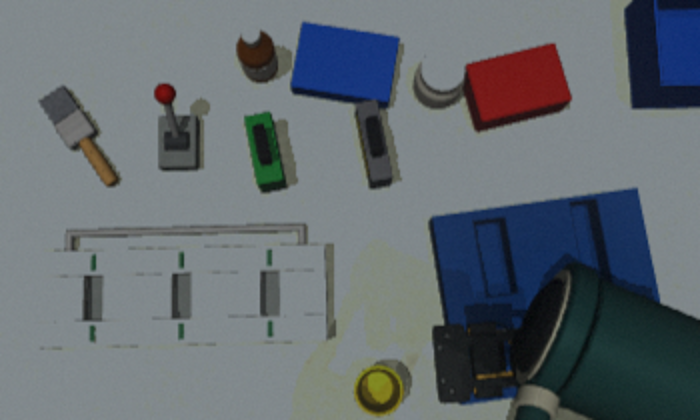

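Both cartridges are home and the valve is shut, with its ball at (165,93) leaning away. Now the trap at (265,150).

>>> move_arm --plan "-2.69 2.59 0 0 60; -2.69 2.59 0 0 60; -2.69 2.59 0 0 60; -2.69 2.59 0 0 60; -2.69 2.59 0 0 60; -2.69 2.59 0 0 60; -2.69 2.59 0 0 60; -2.69 2.59 0 0 60"

```text
time_s: 26.92
eef_pos: [0.6193, 0.0623, 0.174]
tcp_rot: [-0.002, -0.028, 1.0, -0.0]
wrist_force: [0.3, -0.4, 0.1]
opening: 0.0527
grasp_force: 0.0
```

>>> move_arm --plan "-2.69 2.59 0 0 60; -2.69 2.59 0 0 60; 0 0 2 -0.075 60; 0 0 0 -0.072 60; 0 0 0 0 60; 0 0 0 0 60; 0 0 0 0 60"

```text
time_s: 27.5
eef_pos: [0.6701, 0.1152, 0.156]
tcp_rot: [-0.001, -0.1, 0.995, -0.0]
wrist_force: [0.5, 0.0, 0.3]
opening: 0.0528
grasp_force: 0.0
```

Run:
```python
from h import *
p,d,m=wing(.09,.669,.116); to(.6695,.116,.066,3.345)
```

```text
(array([255., 194.]), array([672. , 115.5], dtype=float32), np.float32(46.5), np.float32(14.5), np.float32(0.193))
pos [0.6704 0.1151 0.1567] phi -2.94 dxyz now [ 0.07  0.11 12.07] after roll [ 0.07  0.11 12.07] roll -0.002
```

>>> move_arm --plan "-0.2 0 3.9 0.01 60; 0 0 3.9 0 60; 0 0 3 0 60; 0 0 1.1 0 60; 0 0 0 0 30; 0 0 0 0 0; 0 0 0 0 0; 0 0 0 0 0" --force 30

```text
time_s: 28.22
eef_pos: [0.6751, 0.1161, 0.0413]
tcp_rot: [0.003, -0.096, 0.995, 0.0]
wrist_force: [0.3, 0.1, 1.0]
opening: 0.0287
grasp_force: 0.0
```

>>> move_arm --plan "0 0 0 0 0; 0 0 0 0 0; 0 0 0 0 0; 0 0 -1 0 0; 0 0 -1 0 0; 0 0 0 0 0"

```text
time_s: 28.72
eef_pos: [0.6736, 0.1162, 0.0601]
tcp_rot: [0.001, -0.096, 0.995, 0.0]
wrist_force: [1.1, -0.2, -2.7]
opening: 0.014
grasp_force: 29.9
```

Run:
```python
from h import *
p,d,m,L=held(8,45); to(.5295,-.170,.2,3.262)
for r in range(175,245,6): print(r,p[r,256],L[r,256].round(1))
```

```text
held: n 4919 x 50,95 [33.  45.9] y 1,99 [-16.   17.1] slope [1.0000e-03 3.1256e+01]
pos [0.6734 0.1162 0.0593] phi -2.948 dxyz now [ 19.62 -25.32 -11.07] after roll [ 17.73 -26.68 -11.07] roll 0.073
175 [ 52 139  70] [35.9  0.5 10. ]
181 [ 48 137  69] [32.7  0.5 10.6]
187 [ 51 139  70] [29.9  0.5  9.7]
193 [26 82 39] [26.7  0.5 10. ]
199 [28 80 40] [23.7  0.5  9.4]
205 [5 4 4] [24.1  0.5 -0.7]
211 [5 6 6] [23.6  0.5 -7.6]
217 [11 15 12] [ 23.8   0.5 -15.2]
223 [14 12 14] [ 23.2   0.5 -20.4]
229 [14 13 14] [ 20.1   0.5 -19.5]
235 [15 15 18] [ 17.4   0.5 -19.6]
241 [6 6 6] [ 15.1   0.5 -20.7]
```

>>> move_arm --plan "0 0 -3.5 0 0; 0 0 -3.5 0 0; 0 0 -3.5 0 0; 2.18 -2.81 0 0 0; 2.18 -2.81 0 0 0; 2.18 -2.81 0 0 0; 2.18 -2.81 0 0 0; 2.18 -2.81 0 0 0"

```text
time_s: 29.43
eef_pos: [0.591, -0.0438, 0.1623]
tcp_rot: [-0.001, -0.097, 0.995, 0.0]
wrist_force: [0.6, -0.6, -3.2]
opening: 0.0136
grasp_force: 29.9
```

>>> move_arm --plan "2.18 -2.81 0 0 0; 2.18 -2.81 0 0 0; 2.18 -2.81 0 0 0; 2.18 -2.81 0 0 0; 0 0 0 0.073 0; 0 0 0 0 0; 0 0 0 0 0; 0 0 0 0 0"

```text
time_s: 30.1
eef_pos: [0.5287, -0.1692, 0.1627]
tcp_rot: [-0.0, -0.061, 0.998, 0.0]
wrist_force: [1.0, 0.8, -2.4]
opening: 0.014
grasp_force: 29.9
```

Run:
```python
from h import *
held(13,45); to(.5312,-.170,.0758,3.262); nests()
```

```text
held: n 627 x 50,95 [46.  46.3] y 1,99 [-15.7  16.3] slope [5.0000e-03 4.6009e+01]
pos [ 0.5289 -0.169   0.1627] phi -3.019 dxyz now [-0.22 -0.13 11.69] after roll [-0.22 -0.13 11.69] roll 0.002
(array([256., 190.]), array([ 537.6, -166.8], dtype=float32), np.float32(106.2), np.float32(81.2), np.float32(0.123))
(array([126., 174.]), array([ 544.8, -287.4], dtype=float32), np.float32(104.7), np.float32(30.3), np.float32(0.121))
(array([75., 49.]), array([ 441.8, -329.5], dtype=float32), np.float32(74.8), np.float32(43.3), np.float32(0.124))
(array([287.,  46.]), array([ 417. , -157.1], dtype=float32), np.float32(73.3), np.float32(67.1), np.float32(-0.717))
(array([172.,  45.]), array([ 427.2, -250.7], dtype=float32), np.float32(66.5), np.float32(64.5), np.float32(0.121))
```

>>> move_arm --plan "-0.23 -0.1 3.5 0 0; 0 0 3 0 0; 0 0 0 0 0; 0 0 0 0 0; 0 0 0 0 0"

```text
time_s: 30.62
eef_pos: [0.5319, -0.1704, 0.099]
tcp_rot: [0.0, -0.061, 0.998, -0.0]
wrist_force: [0.2, -0.2, -3.8]
opening: 0.0139
grasp_force: 30.0
```

Run:
```python
from h import *
to(.5313,-.170,.0758,3.262)
```

```text
pos [ 0.5319 -0.1704  0.099 ] phi -3.02 dxyz now [0.06 0.04 5.32] after roll [0.06 0.04 5.32] roll 0.001
```

>>> move_arm --plan "0.05 0.03 0.8 0 0; 0 0 0.5 0 0; 0 0 0.5 0 0; 0 0 0 0 0; 0 0 0 0 0"

```text
time_s: 31.03
eef_pos: [0.5311, -0.1706, 0.0801]
tcp_rot: [0.001, -0.06, 0.998, -0.0]
wrist_force: [2.6, 0.2, -5.1]
opening: 0.0137
grasp_force: 30.0
```

>>> move_arm --plan "0 0 0.4 0 0; 0 0 0.4 0 0; 0 0 0 0 0; 0 0 0 0 0"

```text
time_s: 31.37
eef_pos: [0.5309, -0.1706, 0.0717]
tcp_rot: [0.0, -0.06, 0.998, -0.0]
wrist_force: [3.6, -1.0, -5.2]
opening: 0.0139
grasp_force: 30.0
```

>>> move_arm --plan "-0.05 0 0.4 0 0; 0 0 0.5 0 0; 0 0 0.5 0 0; 0 0 0.5 0 0; 0 0 0 0 0; 0 0 0 0 0"

```text
time_s: 31.87
eef_pos: [0.5306, -0.1703, 0.0521]
tcp_rot: [-0.0, -0.06, 0.998, 0.0]
wrist_force: [2.9, -0.1, -6.5]
opening: 0.0135
grasp_force: 30.0
```

>>> move_arm --plan "0 0 0.3 0 0; 0 0 0.2 0 0; 0 0 0.1 0 0; 0 0 0 0 0; 0 0 0 0 0"

```text
time_s: 32.28
eef_pos: [0.5309, -0.1704, 0.0469]
tcp_rot: [-0.0, -0.06, 0.998, -0.0]
wrist_force: [3.7, 0.2, -3.5]
opening: 0.0138
grasp_force: 30.0
```

>>> move_arm --plan "0 0 0.1 0 0; 0 0 0.1 0 0; 0 0 0.1 0 0; 0 0 0 0 0; 0 0 0 0 0"

```text
time_s: 32.7
eef_pos: [0.5308, -0.1707, 0.046]
tcp_rot: [-0.0, -0.06, 0.998, -0.0]
wrist_force: [-3.4, 1.4, 10.2]
opening: 0.0137
grasp_force: 30.0
```

>>> move_arm --plan "0 0 0 0 55; 0 0 0 0 55; 0 0 0 0 55; 0 0 0 0 55; 0 0 -1.5 0 55; 0 0 -3.5 0 55; 0 0 -4 0 55; 0 0 -2.5 0 55"

```text
time_s: 33.37
eef_pos: [0.5317, -0.1707, 0.1618]
tcp_rot: [0.001, -0.06, 0.998, -0.0]
wrist_force: [1.2, -0.3, 0.1]
opening: 0.0483
grasp_force: 0.0
```

>>> move_arm --plan "0 0 0 0 55; 0 0 0 0 55; 0 0 0 0 55"

```text
time_s: 33.62
eef_pos: [0.5301, -0.1702, 0.1579]
tcp_rot: [-0.001, -0.06, 0.998, 0.0]
wrist_force: [-0.1, 0.2, -1.0]
opening: 0.0485
grasp_force: 0.0
```

Run:
```python
from h import *
wing(.096,.53,-.169); p,d,m=loose(); to(.678,-.0215,.18,3.31)
```

```text
(array([256., 192.]), array([ 528.8, -170.1], dtype=float32), np.float32(46.2), np.float32(14.7), np.float32(0.121))
trap
cas
(array([267., 158.]), array([678. , -21.8], dtype=float32), np.float32(47.8), np.float32(15.2), np.float32(0.138))
pos [ 0.5293 -0.1699  0.1567] phi -3.021 dxyz now [-16.54  12.95   0.67] after roll [-17.14  12.13   0.67] roll -0.048
```

>>> move_arm --plan "-2.76 2.16 0 0 55; -2.76 2.16 0 0 55; -2.76 2.16 0 0 55; -2.76 2.16 0 0 55; -2.76 2.16 0 0 55; -2.76 2.16 0 -0.03 55; 0 0 0 0 55; 0 0 0 0 55"

```text
time_s: 34.38
eef_pos: [0.6793, -0.0203, 0.156]
tcp_rot: [-0.002, -0.076, 0.997, 0.0]
wrist_force: [-0.8, 0.3, 0.0]
opening: 0.0483
grasp_force: 0.0
```

>>> move_arm --plan "0 0 0 0 55; 0 0 0 0 55"

```text
time_s: 34.55
eef_pos: [0.6783, -0.0227, 0.1576]
tcp_rot: [-0.001, -0.075, 0.997, -0.0]
wrist_force: [0.0, -0.1, -0.3]
opening: 0.0488
grasp_force: 0.0
```

Run:
```python
from h import *
p,d,m=wing(.085,.678,-.0218); to(.678,-.0218,.061,3.29)
```

```text
(array([254., 193.]), array([680.7, -23.2], dtype=float32), np.float32(46.0), np.float32(14.8), np.float32(0.182))
pos [ 0.6785 -0.023   0.1581] phi -2.993 dxyz now [ 0.03  0.12 12.71] after roll [ 0.03  0.12 12.71] roll 0.0
```

>>> move_arm --plan "-0.1 0 3.9 -0.03 55; 0 0 3.9 0 55; 0 0 3 0 55; 0 0 1.7 0 55; 0 0 0 0 30; 0 0 0 0 0; 0 0 0 0 0; 0 0 0 0 0"

```text
time_s: 35.27
eef_pos: [0.6827, -0.0223, 0.0368]
tcp_rot: [0.002, -0.09, 0.996, -0.0]
wrist_force: [-0.0, 0.1, -0.2]
opening: 0.0237
grasp_force: 0.0
```

>>> move_arm --plan "0 0 0 0 0; 0 0 0 0 0; 0 0 0 0 0; 0 0 -1 0 0; 0 0 -1 0 0; 0 0 0 0 0"

```text
time_s: 35.77
eef_pos: [0.682, -0.0216, 0.0562]
tcp_rot: [0.001, -0.09, 0.996, -0.0]
wrist_force: [0.9, 0.4, -2.5]
opening: 0.014
grasp_force: 29.9
```

Run:
```python
from h import *
p,d,m,L=held(8,45); to(.5445,-.2885,.2,3.262)
for r in range(165,225,6): print(r,p[r,256],L[r,256].round(1))
```

```text
held: n 4546 x 50,95 [36.7 52.8] y 1,99 [-13.1  14.3] slope [1.800e-02 3.502e+01]
pos [ 0.6818 -0.0217  0.0554] phi -2.961 dxyz now [ 18.29 -23.79 -11.46] after roll [ 16.83 -24.84 -11.46] roll 0.06
165 [102 101 102] [40.7  0.5 10.8]
171 [101 100 102] [37.5  0.5 11.6]
177 [101  99 101] [34.9  0.5  9.7]
183 [100  99 101] [31.4  0.5 11.4]
189 [58 58 59] [28.2  0.5 11.7]
195 [59 58 59] [25.   0.5 11.8]
201 [ 7 13 11] [23.8  0.5  6. ]
207 [ 8 11  9] [23.9  0.5 -3. ]
213 [5 7 9] [ 23.7   0.5 -10.2]
219 [5 4 6] [ 23.3   0.5 -16.3]
```

>>> move_arm --plan "0 0 -3.5 0 0; 0 0 -3.5 0 0; 0 0 -3.5 0 0; 2.29 -2.97 0 0 0; 2.29 -2.97 0 0 0; 2.29 -2.97 0 0 0; 2.29 -2.97 0 0 0; 2.29 -2.97 0 0 0"

```text
time_s: 36.48
eef_pos: [0.5933, -0.1892, 0.1584]
tcp_rot: [-0.0, -0.09, 0.996, 0.0]
wrist_force: [0.2, -0.3, -3.7]
opening: 0.0141
grasp_force: 30.0
```

>>> move_arm --plan "2.29 -2.97 0 0 0; 2.29 -2.97 0 0 0; 2.29 -2.97 0 0 0; 0 0 0 0.06 0; 0 0 0 0 0; 0 0 0 0 0; 0 0 0 0 0"

```text
time_s: 37.07
eef_pos: [0.5433, -0.2874, 0.1585]
tcp_rot: [-0.0, -0.061, 0.998, 0.0]
wrist_force: [0.0, 0.8, -2.9]
opening: 0.0139
grasp_force: 29.9
```

Run:
```python
from h import *
held(13,45); to(.5456,-.2885,.0716,3.262)
```

```text
held: n 474 x 50,95 [52.9 53.1] y 1,99 [-13.3  14.5] slope [-0.103 49.607]
pos [ 0.5435 -0.2871  0.1586] phi -3.019 dxyz now [-0.19 -0.16 11.7 ] after roll [-0.19 -0.16 11.7 ] roll 0.002
```

>>> move_arm --plan "-0.21 -0.13 3.5 0 0; 0 0 3 0 0; 0 0 0 0 0; 0 0 0 0 0; 0 0 0 0 0"

```text
time_s: 37.53
eef_pos: [0.5464, -0.2889, 0.095]
tcp_rot: [0.0, -0.061, 0.998, -0.0]
wrist_force: [0.8, -0.2, -2.0]
opening: 0.0142
grasp_force: 30.0
```

Run:
```python
from h import *
to(.5457,-.2885,.0716,3.262)
```

```text
pos [ 0.5464 -0.2889  0.095 ] phi -3.02 dxyz now [0.06 0.05 5.34] after roll [0.06 0.05 5.34] roll 0.001
```

>>> move_arm --plan "0.04 0.03 0.8 0 0; 0 0 0.5 0 0; 0 0 0.5 0 0; 0 0 0 0 0; 0 0 0 0 0"

```text
time_s: 37.95
eef_pos: [0.5452, -0.2891, 0.0759]
tcp_rot: [0.0, -0.06, 0.998, -0.0]
wrist_force: [2.0, 0.4, -2.7]
opening: 0.0137
grasp_force: 30.0
```

>>> move_arm --plan "0 0 0.4 0 0; 0 0 0.4 0 0; 0 0 0 0 0; 0 0 0 0 0"

```text
time_s: 38.28
eef_pos: [0.545, -0.2891, 0.0676]
tcp_rot: [0.0, -0.06, 0.998, 0.0]
wrist_force: [1.7, 0.5, -3.7]
opening: 0.0139
grasp_force: 30.0
```

>>> move_arm --plan "0 0 0.5 0 0; 0 0 0.5 0 0; 0 0 0.5 0 0; 0 0 0.4 0 0; 0 0 0.3 0 0; 0 0 0 0 0; 0 0 0 0 0"

```text
time_s: 38.87
eef_pos: [0.5449, -0.2889, 0.0454]
tcp_rot: [-0.0, -0.06, 0.998, 0.0]
wrist_force: [0.5, -0.6, -4.3]
opening: 0.0137
grasp_force: 30.0
```

>>> move_arm --plan "0 0 0.1 0 0; 0 0 0.1 0 0; 0 0 0.1 0 0; 0 0 0.1 0 0; 0 0 0 0 0; 0 0 0 0 0"

```text
time_s: 39.37
eef_pos: [0.545, -0.2894, 0.0424]
tcp_rot: [0.0, -0.06, 0.998, -0.0]
wrist_force: [-0.3, 1.1, 1.6]
opening: 0.0137
grasp_force: 30.0
```

>>> move_arm --plan "0 0 0.1 0 0; 0 0 0 0 0; 0 0 0 0 0"

```text
time_s: 39.62
eef_pos: [0.545, -0.2896, 0.0424]
tcp_rot: [0.0, -0.06, 0.998, -0.0]
wrist_force: [-2.8, 0.9, 5.9]
opening: 0.0136
grasp_force: 30.0
```

>>> move_arm --plan "0 0 0 0 50; 0 0 0 0 50; 0 0 0 0 50; 0 0 0 0 50; 0 0 -1.5 0 50; 0 0 -3.5 0 50; 0 0 -4 0 50; 0 0 -3 0 50"

```text
time_s: 40.28
eef_pos: [0.5451, -0.2892, 0.1629]
tcp_rot: [0.0, -0.06, 0.998, -0.0]
wrist_force: [0.5, -1.1, 0.0]
opening: 0.0441
grasp_force: 0.0
```

>>> move_arm --plan "0 0 -3 0 50; -2 -2 0 0 50; 0 0 0 0 50; 0 0 0 0 50; 0 0 0 0 50"

```text
time_s: 40.7
eef_pos: [0.5662, -0.306, 0.1894]
tcp_rot: [-0.001, -0.06, 0.998, 0.001]
wrist_force: [-0.9, 0.3, -0.5]
opening: 0.044
grasp_force: 0.0
```

Run:
```python
from h import *
wing(.091,.545,-.289); p,d,m=grab("wrist"); save("w6",p)
p,d,m=grab("scene"); save("s3",p,1.5); W=cloud(d,m); hsv=cv2.cvtColor(p,cv2.COLOR_RGB2HSV).astype(int)
k=(hsv[...,1]>130)&((hsv[...,0]<8)|(hsv[...,0]>172)); k[:,:290]=0;k[:,350:]=0;k[:140]=0;k[200:]=0
print("valve",np.median(W[k],0).round(3))
```

```text
(array([278., 158.]), array([ 543.4, -289.1], dtype=float32), np.float32(44.9), np.float32(14.9), np.float32(0.112))
valve [0.737 0.222 0.103]
```

View pics/s3.png

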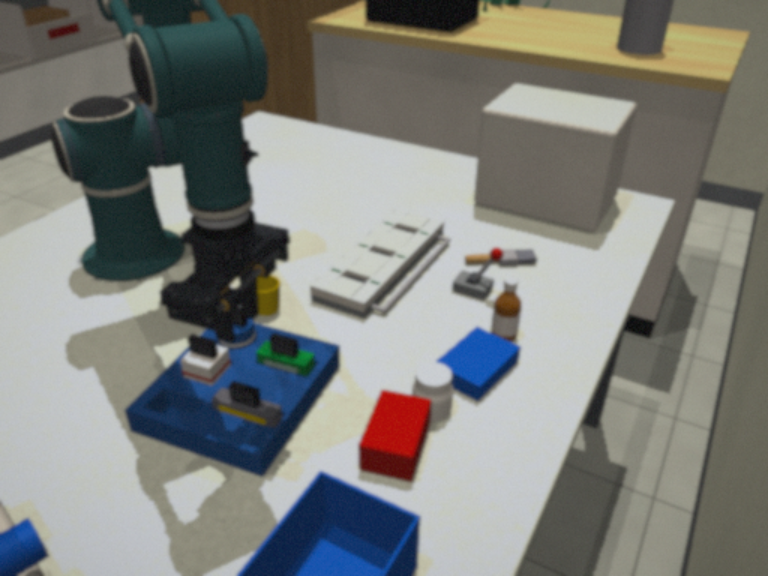

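View pics/w6.png

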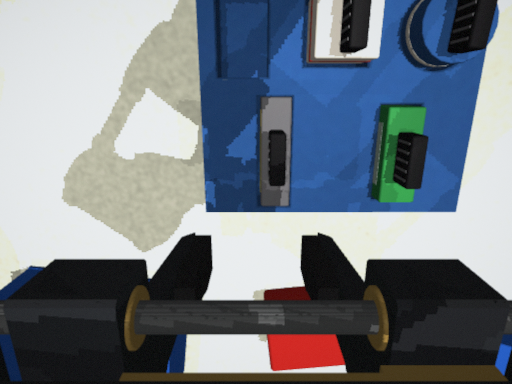

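All four items sit in their nests: the cassette at (277,150), the trap at (405,153), the square cartridge at (345,25) and the round one at (455,28). The lever is still over, and the manifold is empty.

```bash
python3 -c "
from plant import robot
print(robot.job_done())"
```

```text
the job is handed in; nothing more can be done
None
```

The job is handed in with no verdict returned: the gas was shut first, then the square and round cartridges (there was no oblong one), the moisture trap and the prefilter cassette were set upright and fully home in their nests, and at the last look the lever was still shut and nothing else on the bench appeared moved.

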